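# Mesh the splined coupling in the transfer pump and hold it down

### The job

Take the splined drive coupling out of its wooden stand by its orange lug and fit it into the open socket of the wine transfer pump: turn it until its teeth mesh with the grooves, slide it fully home until its flange lies on the socket's rim, and keep it pressed down against the sprung seal. Finish like that, still gripping the coupling and holding it down (the spring lifts it otherwise), so that I can fit the retaining ring. Leave the jam jar, the glass tumbler and the red tin where they stand.

Things in the scene. Friction and masses are not known exactly. Their poses are not given: they have to be found in the camera images.
- coupling: Loose upright steel coupling, 0.22 kg, 78 mm tall; origin: centre of underside, z up. Nose 20 mm across, z 0-12 mm; six teeth 7 mm wide, z 12-34, tips 20 mm from the axis, at 0, 60, 120 ... deg from its x, on a 22.6 mm core; flange 60 mm across, z 34-40; orange lug z 40-78. Red mark on the flange at -x. Starts with its teeth in the stand's hole, flange on the stand's top.
- lug (a point): Centre of the coupling's orange flat-sided lug, 59 mm above the coupling's origin; axes as the coupling's. The lug is 44 mm along x, 22 mm along y and 38 mm tall: grip it across the 22 mm.
- socket (a point): Centre of the mouth of the pump's upward bore, at its rim, 95 mm above the counter; z up, axes as the pump's. Bore 42.6 mm across; six brass teeth 4 mm wide, flush with the rim and 40 mm deep, reach in to 13 mm from the axis at 30, 90, 150 ... deg from x; the grooves lie at 0, 60, 120 ... deg. A red mark on the rim at -x shows one groove.
- pump: Transfer pump, fixed to the counter; the socket does not turn. Origin under the socket, at counter height. Aluminium head 84 mm across, 95 mm tall; blue motor up to 87 mm high, 52 to 125 mm out along +x; pipe stubs to 70 mm at +y and -y, up to 53 mm high.
- rim (a point): Same point as the socket. The coupling meshes in any of six rotations (its x a multiple of 60 deg from the socket's x; play about 5 deg and 1.3 mm). Not meshed, its teeth ride on the brass teeth with its origin 12 mm below the rim; fully home, flange on rim, its origin is 34 mm below the rim.
- seal_seat (a joint): Downward travel (m) of the sprung black seal plate, 21 mm across, in the bore; 0 at rest with its top 26 mm below the rim; the coupling's nose pushes it, 0.008 when the coupling is home. Spring 4 N at rest, 12 N at home; it pushes the coupling back up when not held.
- stand: Fixed light wooden block, 90 x 90 x 45 mm, with an upright round hole 46 mm across through its middle. Origin: centre of its underside.
- jam_jar: Glass jam jar with pale lid, 53 mm across, 66 mm tall, loose bystander; origin centre of its underside.
- tumbler: Clear glass tumbler, 81 mm across, 91 mm tall, loose bystander; origin centre of its underside.
- tin: Red lidded tin, 70 x 108 x 42 mm, loose bystander; origin centre of its underside.
Mind the look-alikes: they are no part of the job. What is shaped like the coupling but green is not meant.

How it is judged (in metres and radians):
On the way, in this order (a step that is already met when the one before it is completed fails the run):
1. the coupling is lifted clear of the stand, in the gripper (z of coupling in the frame of socket above -0.045 m and horizontal distance between coupling and stand above 0.08 m and contact force between the fingers and coupling above 2 N), for 0.1 s.
2. the teeth have meshed: the coupling stands upright in the socket, its teeth in the grooves (horizontal distance between coupling and socket below 0.004 m and angle between coupling's own z axis and vertical below 0.1 rad and z of coupling in the frame of socket below -0.017 m), for 0.05 s.
At the end, for the whole second after the job is handed in: Through the last second the coupling is in the socket, its axis within 3 mm and 0.06 rad of upright, the flange within 2 mm of the rim, the seal plate pressed down at least 6 mm, the coupling at rest (under 20 mm/s) and held there by the gripper's fingers (at least 4 N between them and it) (horizontal distance between coupling and socket below 0.003 m and angle between coupling's own z axis and vertical below 0.06 rad and z of coupling in the frame of socket below -0.032 m and value of joint seal_seat above 0.006 m and contact force between the fingers and coupling above 4 N and linear speed of coupling below 0.02 m/s); the arm keeps its last pose, push and grip.
It fails at once if the jam jar is pushed more than 25 mm from its place or tipped (distance of jam_jar from where it was at the start of the episode above 0.025 m or angle between jam_jar's own z axis and vertical above 0.5 rad).
It fails at once if the tumbler is pushed more than 25 mm from its place or tipped (distance of tumbler from where it was at the start of the episode above 0.025 m or angle between tumbler's own z axis and vertical above 0.5 rad).
It fails at once if the red tin is pushed more than 25 mm from its place or tipped (distance of tin from where it was at the start of the episode above 0.025 m or angle between tin's own z axis and vertical above 0.5 rad).
It also fails if it takes over 48 s, if anything falls off the work surface, if the arm or the gripper's body presses on something with over 40 N, if the wrist force passes 120 N, or if a joint passes its speed limit or range.

### The arm

A 7-joint arm with a two-finger parallel gripper is mounted at the origin on a cart in front of the work surface, level with it; the furniture and walls round the work are solid. World frame = base frame: x ahead of the robot, y to its left, z up, the work surface at z = 0. Lengths are in mm, angles in rad, forces in N, time in s.
With the tool pointing down it reaches from about 400 to 875 mm from the base axis. Payload 4.4 kg.
Tool frame: the origin (TCP) lies midway between the tips of the shut fingers; the grasp point (between the pads) lies 19 mm behind it; z points along the fingers, y is the line along which they close (so a half turn about z gives the same grasp; the last joint's range is limited). The gripper opens to 85 mm and grips with 20 to 120 N. Pads are 22 mm wide; open, the fingers measure 114 mm over their backs; the gripper's body (76 mm by 85 mm) begins 54 mm behind the grasp point. The pads swing forward as they close: fully open they stand 13 mm farther back than shut.
Start: joints at [-1.261, 0.628, 0.038, 1.517, -0.027, 0.996, -0.02], TCP at [238.538, 604.663, 231.313] pointing down, gripper open.
Joint ranges: [-3.06, 3.06], [-0.37, 2.12], [-1.25, 1.32], [0.18, 2.47], [-1.1, 4.24], [0.23, 1.98], [-2.94, 2.94]. Speed limits (rad/s): [2.57, 2.57, 3.14, 3.14, 3.14, 3.14, 3.14].

### API

Orientations are given as [roll, pitch, yaw] about the fixed x, y, z axes, in that order (R = Rz(yaw) Ry(pitch) Rx(roll)).
In Python, from cell import ctrl, get_image, get_calibration gives the robot as it stands.
- The arm moves only by the shell command python3 -m creep 'ROWS'. ROWS is JSON, a list of rows, each an object of numbers: "dx", "dy", "dz": the shift along the world's x, y, z normalised to -1 to 1, where 1 is 0.4 m; "rx", "ry", "rz": the turn, a rotation vector about the world's x, y, z normalised to -1 to 1, where 1 is 2 pi rad; "grip": the closure, from -1 (fully open) to 1 (shut). A call has exactly 5 rows; each row is the pose to reach, as a shift and turn from the pose commanded when the call began, turning the shorter way round; what a row does not reach only later rows make up. A row lasts 1/8 s, in which the tool goes at most 62.5 mm and 10.7 degrees, less where a joint would pass 70% of its speed; a pose out of reach is approached as far as the arm can. A call with a number of a shift or a turn outside -1 to 1 is refused whole. A call with a gripper value outside its range is refused whole. The fingers move at their own pace and stop on an object; the grip force is fixed at half the most. Time passes only in rows, so rows that repeat a pose let the fingers close, or fill a call up. It gives the time, the measured TCP pose, the force, the opening and the grip force at its end, in the units of the state.
- ctrl.read_state(): the state, without advancing time (a new reading comes with each control period).
- get_image(name): name is "side" or "top"; returns the picture (480x640x3 uint8, red, green, blue); there is no depth.
- get_calibration(name): a dict with "mtx" (3x3 intrinsics, pixels), "world_from_camera" (4x4, takes a point from camera to world coordinates). Camera axes: x right, y down, z forward; pixel columns grow to the right and rows downward; lengths in mm; the calibration is good to about 2 mm. A picture is of the moment at which its call begins. get_calibration takes no time and is no camera call.
- ctrl.finish_job(): hands the job in; it is judged then, once.
The state is a dict: "clock": time; "qpos": joint angles; "qd": joint speeds; "tau": joint torques, N m; "eef_pos": TCP position; "tool_rot": TCP orientation; "force": force on the tool from outside, world axes, zero at the start; "torque": the same for the moment, N m; "width": finger opening in mm; "gripper_force": force on a finger pad.
Only numpy, scipy, OpenCV 4.12 (cv2) and the standard library are available. Lean on these libraries where they do the work, as an engineer would, in place of code of your own. Each camera call takes 0.05 s, during which the arm holds its last target. There are 200 camera calls.

## Working session

There is one attempt and no reset: what is moved stays moved. The work goes in short steps, Python scripts to look and compute and a shell command to move; the robot and the scene stay as the last step left them, time stands still between calls to the robot, and variables do not carry over. Pictures are saved under pics/ and viewed, at most 10 in all, crops included, and the job is handed in when it is done.

```bash
mkdir -p pics; cat > h.py <<'E'
import numpy as np,cv2
from cell import ctrl,get_image,get_calibration
def cal(n):
    c=get_calibration(n);return np.array(c["mtx"]),np.array(c["world_from_camera"])
def ray(n,uv,z):
    K,T=cal(n);d=T[:3,:3]@np.linalg.solve(K,[uv[0],uv[1],1]);o=T[:3,3];return o+d*(z-o[2])/d[2]
def proj(n,p):
    K,T=cal(n);q=K@(T[:3,:3].T@(np.array(p)-T[:3,3]));return q[:2]/q[2]
def save(n,f):
    im=get_image(n);cv2.imwrite(f,im[...,::-1]);return im
E
python3 - <<'E'
from h import *
for n in("side","top"):
    save(n,f"pics/{n}0.png");K,T=cal(n);print(n,K.round(1).tolist(),T.round(3).tolist())
print(ctrl.read_state())
E
```

```text
side [[478.3, 0.0, 317.7], [0.0, 478.3, 245.1], [0.0, 0.0, 1.0]] [[0.949, -0.217, 0.228, 147.001], [-0.314, -0.608, 0.729, -1058.244], [-0.02, -0.764, -0.645, 1018.73], [0.0, 0.0, 0.0, 1.0]]
top [[454.1, 0.0, 313.0], [0.0, 454.1, 240.0], [0.0, 0.0, 1.0]] [[-0.028, -0.984, 0.177, 268.332], [-1.0, 0.029, 0.005, -17.415], [-0.01, -0.177, -0.984, 1126.558], [0.0, 0.0, 0.0, 1.0]]
{'clock': 0.1, 'qpos': array([-1.26080766,  0.62926025,  0.03843758,  1.51822776, -0.02697688,
        0.99631711, -0.02003232]), 'qd': array([-0.00061666, -0.00113105, -0.0010752 , -0.00136614,  0.00119634,
       -0.00039183,  0.00079071]), 'tau': array([ 2.45572803e-03, -5.64533901e+01,  1.22995734e+00, -1.93976158e+01,
        1.12001112e-02,  5.37978791e-03, -7.23635083e-06]), 'eef_pos': array([238.32733137, 604.14599287, 230.48950868]), 'tool_rot': array([-3.13989828e+00,  3.18823294e-05,  2.76579100e+00]), 'force': array([-0.10751113, -0.3261614 ,  0.46347577]), 'torque': array([0.00093811, 0.00864662, 0.04352322]), 'gripper_force': 0.0, 'width': 85.22849782906721}
```

View pics/top0.png

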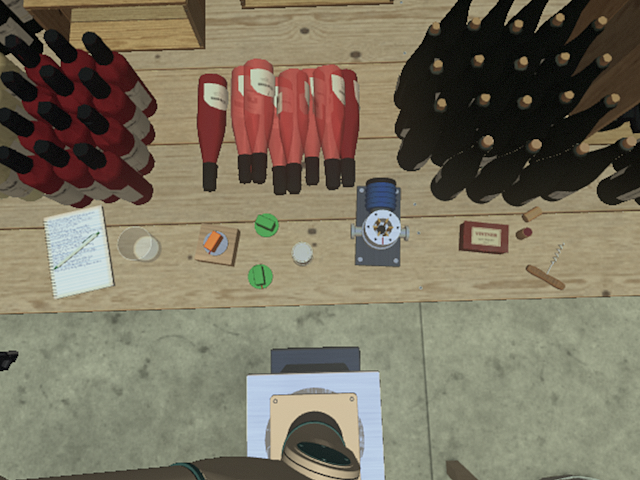

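View pics/side0.png

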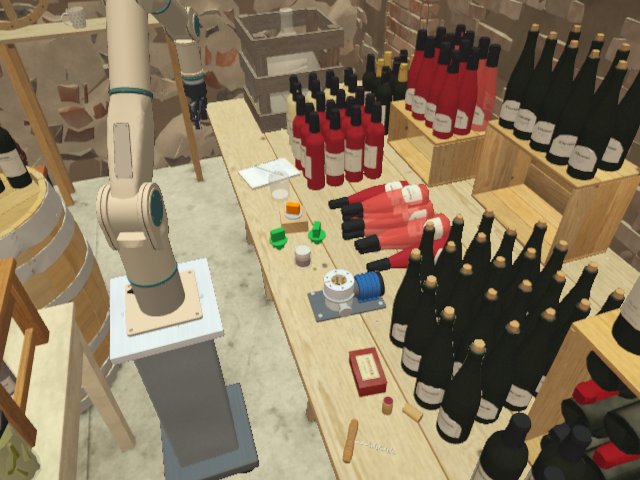

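Candidates in the top view: orange lug in the stand at (213,242), and green decoys at (266,225) and (260,276). I choose the orange one in the wooden block. Next is a close crop to check it, with the pump socket beside it.

```bash
python3 - <<'E'
from h import *
im=cv2.imread("pics/top0.png")
a=cv2.resize(im[215:275,185:245],(400,400),interpolation=cv2.INTER_CUBIC)
b=cv2.resize(im[200:260,352:412],(400,400),interpolation=cv2.INTER_CUBIC)
cv2.imwrite("pics/crop0.png",np.hstack([a,b]))
hsv=cv2.cvtColor(im,cv2.COLOR_BGR2HSV);H,S,V=[hsv[...,i].astype(int) for i in range(3)]
m=np.zeros(H.shape,bool);m[222:262,192:240]=1
# all strongly orange px
o=m&(H>=5)&(H<=16)&(S>190)&(V>150)
ys,xs=np.nonzero(o);print(len(xs));print(np.c_[xs,ys,V[o]].tolist()[:150])
r=((H<5)|(H>172))&(S>140)
r2=r&m;print("red stand",[(x,y,*hsv[y,x]) for y,x in np.argwhere(r2)])
m[:]=0;m[205:255,355:410]=1
print("red pump",[(x,y,*hsv[y,x]) for y,x in np.argwhere(r&m)])
E
```

```text
0
[]
red stand []
red pump []
```

View pics/crop0.png

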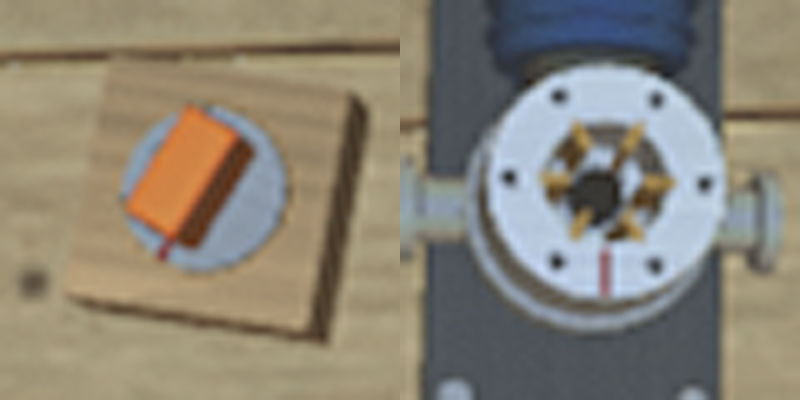

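The crop shows the orange lug on a grey flange, with its red mark at about px (210,252). The pump's rim centre is near (383,227) and its red mark near (383,241). Next I measure these to sub-pixel.

```bash
cat >> h.py <<'E'
def big(m):
    n,l,s,c=cv2.connectedComponentsWithStats(m.astype(np.uint8));k=1+np.argmax(s[1:,4]);return l==k
def orange(rgb,box,z):
    "lug top face centre & axis at height z in the top view; upsampled bright-orange mask"
    x0,x1,y0,y1=box;s=8
    c=cv2.resize(rgb[y0:y1,x0:x1],None,fx=s,fy=s,interpolation=cv2.INTER_CUBIC).astype(int)
    m=big((c[...,0]>190)&(c[...,0]-c[...,2]>90))
    cn=max(cv2.findContours(m.astype(np.uint8),cv2.RETR_EXTERNAL,cv2.CHAIN_APPROX_NONE)[0],key=cv2.contourArea)[:,0]
    w=np.array([ray("top",((u+.5)/s-.5+x0,(v+.5)/s-.5+y0),z)[:2] for u,v in cn],np.float32)
    return cv2.minAreaRect(w)
E
python3 - <<'E'
from h import *
rgb=cv2.imread("pics/top0.png")[...,::-1]
print("lug top",orange(rgb,(190,242,220,265),89))
# blocks
def ell(n,box,z,f):
    x0,x1,y0,y1=box;s=8
    c=cv2.resize(np.ascontiguousarray(rgb0[n][y0:y1,x0:x1]),None,fx=s,fy=s,interpolation=cv2.INTER_CUBIC).astype(int)
    m=big(f(c)); cn=max(cv2.findContours(m.astype(np.uint8),0,1)[0],key=cv2.contourArea)
    hu=cv2.convexHull(cn)[:,0]
    w=np.array([ray(n,((u+.5)/s-.5+x0,(v+.5)/s-.5+y0),z)[:2] for u,v in hu],np.float32)
    return cv2.minEnclosingCircle(w),cv2.fitEllipse(w)
rgb0={n:cv2.imread(f"pics/{n}0.png")[...,::-1] for n in("top","side")}
print("rim px",rgb0["top"][[236,241,228],[372,383,395]],"flange",rgb0["top"][248,222])
for t in(190,200,210):print("rim",t,ell("top",(352,412,200,255),95,lambda c:(c[...,2]>t)&(c[...,0]>t-30)))
print("flange",ell("top",(190,242,220,265),51,lambda c:(c[...,2]>c[...,0]-5)&(c[...,2]>130)))
def red(box,z):
    x0,x1,y0,y1=box;c=rgb[y0:y1,x0:x1].astype(float);w=np.clip(c[...,0]-np.maximum(c[...,1],c[...,2])-25,0,None)
    Y,X=np.mgrid[y0:y1,x0:x1];u=[(X*w).sum()/w.sum(),(Y*w).sum()/w.sum()];return u,ray("top",u,z)[:2]
print("mark pump",red((376,390,233,246),95),"mark coup",red((205,214,249,256),51))
for n,p in dict(jar=(302,253,66),tumb=(139,246,91),tin=(484,237,42),g1=(265,224,89),g2=(260,275,89),base=(378,264,0)).items(): print(n,ray("top",p[:2],p[2])[:2].round())
E
```

```text
lug top ((461.27191162109375, 223.90611267089844), (19.462261199951172, 41.59385299682617), 58.45314025878906)
rim px [[183 200 222]
 [155 140 154]
 [187 205 225]] flange [142 153 167]
rim 190 (((480.2327575683594, -174.3706512451172), 41.50935363769531), ((480.1083068847656, -173.9021759033203), (81.46308898925781, 81.65978240966797), 179.6951141357422))
rim 200 (((479.9933166503906, -174.17770385742188), 40.99130630493164), ((480.1220703125, -173.8997802734375), (80.75072479248047, 81.0545425415039), 23.169754028320312))
rim 210 (((480.10906982421875, -174.11509704589844), 40.4658203125), ((480.1558837890625, -173.9548797607422), (79.87820434570312, 80.23086547851562), 3.5884392261505127))
flange (((461.6612548828125, 223.89218139648438), 29.801759719848633), ((461.46954345703125, 222.28399658203125), (54.776893615722656, 58.94713592529297), 87.69277954101562))
mark pump ([np.float64(382.0), np.float64(239.45)], array([ 450.19023333, -171.11880876])) mark coup ([np.float64(210.20606060606062), np.float64(250.0949494949495)], array([444.13052239, 235.62948961]))
jar [428.  15.]
tumb [452. 392.]
tin [ 458. -426.]
g1 [496.  99.]
g2 [377. 112.]
base [ 405. -172.]
```

```bash
python3 - <<'E'
from h import *
rgb=cv2.imread("pics/top0.png")[...,::-1]
g=cv2.cvtColor(rgb,cv2.COLOR_RGB2GRAY).astype(float)
hs=[]
for u,v in[(375.9,214.4),(390.4,215),(368.3,226.6),(397.7,227.6),(375.8,239.3),(390.3,239.8)]:
    u0,v0=int(round(u)),int(round(v));Y,X=np.mgrid[v0-2:v0+3,u0-2:u0+3];p=g[v0-2:v0+3,u0-2:u0+3];w=np.clip(np.median(p)-15-p,0,None)
    q=ray("top",((X*w).sum()/w.sum(),(Y*w).sum()/w.sum()),95)[:2];hs.append(q)
hs=np.array(hs);c=hs.mean(0);d=hs-c
a=np.degrees(np.arctan2(d[:,1],d[:,0]));print(c,np.linalg.norm(d,axis=1).round(1),a.round(1),((a+30)%60-30).round(1))
x0,x1,y0,y1=376,390,234,247
cc=rgb[y0:y1,x0:x1].astype(float);w=np.clip(cc[...,0]-cc[...,1]+25,0,None);w[w<20]=0
Y,X=np.mgrid[y0:y1,x0:x1];m=ray("top",((X*w).sum()/w.sum(),(Y*w).sum()/w.sum()),95)[:2];print(m,np.degrees(np.arctan2(*(c-m)[::-1])))
E
python3 -m creep '[{"dx":0.28,"dy":-0.475,"rz":-0.028,"grip":-1},{"dx":0.28,"dy":-0.475,"rz":-0.028,"grip":-1},{"dx":0.28,"dy":-0.475,"rz":-0.028,"grip":-1},{"dx":0.28,"dy":-0.475,"rz":-0.028,"grip":-1},{"dx":0.28,"dy":-0.475,"rz":-0.028,"grip":-1}]'
```

```text
[ 480.20240987 -174.14892667] [34.1 33.9 34.  33.9 33.8 34.5] [  26.2  -33.6   86.4  -93.7  145.9 -153.7] [26.2 26.4 26.4 26.3 25.9 26.3]
[ 447.86912144 -172.10382898] -3.6191673457658626$[0]: bad value
```

Socket at (480.2, -174.1), yaw -3.7°. The six bolt holes agree with each other and with the mark. The row was refused, so I'll resend it with every key given.

```bash
python3 -m creep '[{"dx":0.28,"dy":-0.475,"dz":0,"rx":0,"ry":0,"rz":-0.028,"grip":-1},{"dx":0.28,"dy":-0.475,"dz":0,"rx":0,"ry":0,"rz":-0.028,"grip":-1},{"dx":0.28,"dy":-0.475,"dz":0,"rx":0,"ry":0,"rz":-0.028,"grip":-1},{"dx":0.28,"dy":-0.475,"dz":0,"rx":0,"ry":0,"rz":-0.028,"grip":-1},{"dx":0.28,"dy":-0.475,"dz":0,"rx":0,"ry":0,"rz":-0.028,"grip":-1}]'
```

```text
clock: 0.72
eef_pos: [352.6, 411.4, 231.3]
tool_rot: [-3.14, 0.001, 2.584]
force: [0.0, 0.2, 0.9]
width: 85.5
gripper_force: 0.0
```

```bash
python3 -m creep '[{"dx":0.277,"dy":-0.477,"dz":-0.1,"rx":0,"ry":0,"rz":0,"grip":-1},{"dx":0.277,"dy":-0.477,"dz":-0.2,"rx":0,"ry":0,"rz":0,"grip":-1},{"dx":0.277,"dy":-0.477,"dz":-0.2,"rx":0,"ry":0,"rz":0,"grip":-1},{"dx":0.277,"dy":-0.477,"dz":-0.2,"rx":0,"ry":0,"rz":0,"grip":-1},{"dx":0.277,"dy":-0.477,"dz":-0.2,"rx":0,"ry":0,"rz":0,"grip":-1}]'
python3 -m creep '[{"dx":0,"dy":0,"dz":0,"rx":0,"ry":0,"rz":0,"grip":-1},{"dx":0,"dy":0,"dz":0,"rx":0,"ry":0,"rz":0,"grip":-1},{"dx":0,"dy":0,"dz":0,"rx":0,"ry":0,"rz":0,"grip":-1},{"dx":0,"dy":0,"dz":0,"rx":0,"ry":0,"rz":0,"grip":-1},{"dx":0,"dy":0,"dz":0,"rx":0,"ry":0,"rz":0,"grip":-1}]'
```

```text
clock: 1.35
eef_pos: [462.1, 220.5, 149.7]
tool_rot: [-3.138, -0.0, 2.584]
force: [0.4, 1.5, -0.7]
width: 85.7
gripper_force: 0.0
clock: 1.98
eef_pos: [461.2, 224.1, 151.4]
tool_rot: [3.141, 0.0, 2.59]
force: [0.3, 0.2, 0.1]
width: 85.4
gripper_force: 0.0
```

```bash
python3 -m creep '[{"dx":0,"dy":0,"dz":-0.1,"rx":0,"ry":0,"rz":0,"grip":-1},{"dx":0,"dy":0,"dz":-0.18,"rx":0,"ry":0,"rz":0,"grip":-1},{"dx":0,"dy":0,"dz":-0.22,"rx":0,"ry":0,"rz":0,"grip":-1},{"dx":0,"dy":0,"dz":-0.243,"rx":0,"ry":0,"rz":0,"grip":-1},{"dx":0,"dy":0,"dz":-0.243,"rx":0,"ry":0,"rz":0,"grip":-1}]'
python3 -m creep '[{"dx":0,"dy":0,"dz":0,"rx":0,"ry":0,"rz":0,"grip":1},{"dx":0,"dy":0,"dz":0,"rx":0,"ry":0,"rz":0,"grip":1},{"dx":0,"dy":0,"dz":0,"rx":0,"ry":0,"rz":0,"grip":1},{"dx":0,"dy":0,"dz":0,"rx":0,"ry":0,"rz":0,"grip":1},{"dx":0,"dy":0,"dz":0,"rx":0,"ry":0,"rz":0,"grip":1}]'
python3 -m creep '[{"dx":0,"dy":0,"dz":0,"rx":0,"ry":0,"rz":0,"grip":1},{"dx":0,"dy":0,"dz":0,"rx":0,"ry":0,"rz":0,"grip":1},{"dx":0,"dy":0,"dz":0,"rx":0,"ry":0,"rz":0,"grip":1},{"dx":0,"dy":0,"dz":0,"rx":0,"ry":0,"rz":0,"grip":1},{"dx":0,"dy":0,"dz":0,"rx":0,"ry":0,"rz":0,"grip":1}]'
```

```text
clock: 2.6
eef_pos: [461.5, 223.9, 54.1]
tool_rot: [-3.142, -0.0, 2.59]
force: [-0.2, 0.0, -0.2]
width: 85.1
gripper_force: 0.0
clock: 3.22
eef_pos: [462.0, 224.5, 54.7]
tool_rot: [3.14, 0.001, 2.59]
force: [0.3, 0.3, 5.7]
width: 21.3
gripper_force: 59.5
clock: 3.85
eef_pos: [462.0, 224.4, 54.7]
tool_rot: [3.14, 0.001, 2.59]
force: [1.0, 0.3, 6.2]
width: 21.2
gripper_force: 59.5
```

```bash
python3 -m creep '[{"dx":0,"dy":0,"dz":0.05,"rx":0,"ry":0,"rz":0,"grip":1},{"dx":0,"dy":0,"dz":0.15,"rx":0,"ry":0,"rz":0,"grip":1},{"dx":0,"dy":0,"dz":0.25,"rx":0,"ry":0,"rz":0,"grip":1},{"dx":0,"dy":0,"dz":0.35,"rx":0,"ry":0,"rz":0,"grip":1},{"dx":0,"dy":0,"dz":0.35,"rx":0,"ry":0,"rz":0,"grip":1}]'
python3 -m creep '[{"dx":0.01,"dy":-0.1,"dz":0,"rx":0,"ry":0,"rz":0.015,"grip":1},{"dx":0.02,"dy":-0.2,"dz":0,"rx":0,"ry":0,"rz":0.03,"grip":1},{"dx":0.03,"dy":-0.3,"dz":0,"rx":0,"ry":0,"rz":0.05,"grip":1},{"dx":0.04,"dy":-0.4,"dz":0,"rx":0,"ry":0,"rz":0.065,"grip":1},{"dx":0.047,"dy":-0.5,"dz":0,"rx":0,"ry":0,"rz":0.077,"grip":1}]'
python3 -m creep '[{"dx":0,"dy":-0.1,"dz":0,"rx":0,"ry":0,"rz":0,"grip":1},{"dx":0,"dy":-0.22,"dz":0,"rx":0,"ry":0,"rz":0,"grip":1},{"dx":0,"dy":-0.34,"dz":0,"rx":0,"ry":0,"rz":0,"grip":1},{"dx":0,"dy":-0.44,"dz":0,"rx":0,"ry":0,"rz":0,"grip":1},{"dx":0,"dy":-0.495,"dz":0,"rx":0,"ry":0,"rz":0,"grip":1}]'
python3 -m creep '[{"dx":0,"dy":0,"dz":0,"rx":0,"ry":0,"rz":0,"grip":1},{"dx":0,"dy":0,"dz":0,"rx":0,"ry":0,"rz":0,"grip":1},{"dx":0,"dy":0,"dz":0,"rx":0,"ry":0,"rz":0,"grip":1},{"dx":0,"dy":0,"dz":0,"rx":0,"ry":0,"rz":0,"grip":1},{"dx":0,"dy":0,"dz":0,"rx":0,"ry":0,"rz":0,"grip":1}]'
python3 - <<'E'
from h import *
a=save("side","pics/side1.png");b=save("top","pics/top1.png")
u,v=proj("side",[480,-174,150]).astype(int);print(u,v)
A=cv2.resize(a[v-60:v+60,u-60:u+60],(400,400),interpolation=cv2.INTER_CUBIC)
B=cv2.resize(b[185:265,340:420],(400,400),interpolation=cv2.INTER_CUBIC)
cv2.imwrite("pics/crop1.png",np.hstack([A,B])[...,::-1])
E
```

```text
clock: 4.47
eef_pos: [462.8, 224.5, 196.5]
tool_rot: [3.137, 0.003, 2.59]
force: [0.1, -0.8, -2.7]
width: 21.1
gripper_force: 60.1
clock: 5.1
eef_pos: [478.9, 22.4, 192.5]
tool_rot: [-3.141, -0.003, 3.076]
force: [-0.4, 0.5, -2.8]
width: 20.9
gripper_force: 59.8
clock: 5.72
eef_pos: [478.3, -176.6, 192.3]
tool_rot: [3.142, -0.004, 3.07]
force: [0.4, 0.5, -2.5]
width: 21.4
gripper_force: 59.8
clock: 6.35
eef_pos: [480.3, -173.6, 194.2]
tool_rot: [3.141, 0.0, 3.075]
force: [0.3, 0.2, -2.5]
width: 21.3
gripper_force: 59.8
338 264
```

View pics/crop1.png

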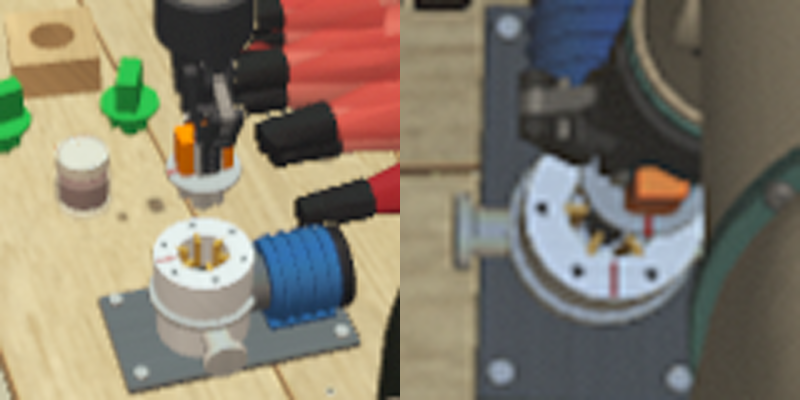

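The side view shows the coupling upright in the fingers above the socket (crop px 205,170). The red marks line up in both views. Lower it to just above the brass teeth, then feel for the mesh.

```bash
python3 -m creep '[{"dx":0,"dy":0,"dz":-0.05,"rx":0,"ry":0,"rz":0,"grip":1},{"dx":0,"dy":0,"dz":-0.1,"rx":0,"ry":0,"rz":0,"grip":1},{"dx":0,"dy":0,"dz":-0.13,"rx":0,"ry":0,"rz":0,"grip":1},{"dx":0,"dy":0,"dz":-0.15,"rx":0,"ry":0,"rz":0,"grip":1},{"dx":0,"dy":0,"dz":-0.15,"rx":0,"ry":0,"rz":0,"grip":1}]'
python3 -m creep '[{"dx":0,"dy":0,"dz":-0.005,"rx":0,"ry":0,"rz":0,"grip":1},{"dx":0,"dy":0,"dz":-0.01,"rx":0,"ry":0,"rz":0,"grip":1},{"dx":0,"dy":0,"dz":-0.015,"rx":0,"ry":0,"rz":0,"grip":1},{"dx":0,"dy":0,"dz":-0.02,"rx":0,"ry":0,"rz":0,"grip":1},{"dx":0,"dy":0,"dz":-0.025,"rx":0,"ry":0,"rz":0,"grip":1}]'
```

```text
clock: 7.08
eef_pos: [480.0, -174.1, 133.8]
tool_rot: [3.141, -0.001, 3.074]
force: [0.1, 0.7, -3.3]
width: 21.4
gripper_force: 59.9
clock: 7.7
eef_pos: [480.5, -174.0, 124.1]
tool_rot: [3.141, 0.001, 3.074]
force: [0.6, 0.3, -1.4]
width: 21.5
gripper_force: 59.9
```

```bash
python3 -m creep '[{"dx":0,"dy":0,"dz":-0.006,"rx":0,"ry":0,"rz":0,"grip":1},{"dx":0,"dy":0,"dz":-0.012,"rx":0,"ry":0,"rz":0,"grip":1},{"dx":0,"dy":0,"dz":-0.018,"rx":0,"ry":0,"rz":0,"grip":1},{"dx":0,"dy":0,"dz":-0.024,"rx":0,"ry":0,"rz":0,"grip":1},{"dx":0,"dy":0,"dz":-0.03,"rx":0,"ry":0,"rz":0,"grip":1}]'
```

```text
clock: 8.32
eef_pos: [480.5, -173.9, 112.1]
tool_rot: [3.141, 0.001, 3.074]
force: [-0.2, 1.3, 3.4]
width: 21.3
gripper_force: 60.7
```

```bash
python3 -m creep '[{"dx":0,"dy":0,"dz":-0.005,"rx":0,"ry":0,"rz":0,"grip":1},{"dx":0,"dy":0,"dz":-0.01,"rx":0,"ry":0,"rz":0,"grip":1},{"dx":0,"dy":0,"dz":-0.015,"rx":0,"ry":0,"rz":0,"grip":1},{"dx":0,"dy":0,"dz":-0.019,"rx":0,"ry":0,"rz":0,"grip":1},{"dx":0,"dy":0,"dz":-0.019,"rx":0,"ry":0,"rz":0,"grip":1}]'
```

```text
clock: 8.95
eef_pos: [480.5, -174.0, 105.2]
tool_rot: [3.142, 0.001, 3.074]
force: [-0.6, 2.9, 7.5]
width: 21.5
gripper_force: 61.2
```

```bash
python3 -m creep '[{"dx":0,"dy":0,"dz":-0.002,"rx":0,"ry":0,"rz":0,"grip":1},{"dx":0,"dy":0,"dz":-0.004,"rx":0,"ry":0,"rz":0,"grip":1},{"dx":0,"dy":0,"dz":-0.006,"rx":0,"ry":0,"rz":0,"grip":1},{"dx":0,"dy":0,"dz":-0.007,"rx":0,"ry":0,"rz":0,"grip":1},{"dx":0,"dy":0,"dz":-0.007,"rx":0,"ry":0,"rz":0,"grip":1}]'
```

```text
clock: 9.57
eef_pos: [480.5, -174.0, 104.7]
tool_rot: [-3.141, 0.002, 3.074]
force: [-5.0, 4.4, 31.3]
width: 21.4
gripper_force: 64.6
```

A hard stop came at TCP z 104.7, exactly the predicted home height, with 31 N pushing down. Let it settle and check with a picture.

```bash
python3 -m creep '[{"dx":0,"dy":0,"dz":0,"rx":0,"ry":0,"rz":0,"grip":1},{"dx":0,"dy":0,"dz":0,"rx":0,"ry":0,"rz":0,"grip":1},{"dx":0,"dy":0,"dz":0,"rx":0,"ry":0,"rz":0,"grip":1},{"dx":0,"dy":0,"dz":0,"rx":0,"ry":0,"rz":0,"grip":1},{"dx":0,"dy":0,"dz":0,"rx":0,"ry":0,"rz":0,"grip":1}]'
python3 - <<'E'
from h import *
a=save("side","pics/side2.png");u,v=proj("side",[480,-174,100]).astype(int)
cv2.imwrite("pics/crop2.png",cv2.resize(a[v-50:v+50,u-50:u+50],(500,500),interpolation=cv2.INTER_CUBIC)[...,::-1])
E
```

```text
clock: 10.2
eef_pos: [480.5, -174.0, 104.7]
tool_rot: [-3.141, 0.002, 3.074]
force: [-4.7, 5.2, 30.6]
width: 21.4
gripper_force: 64.6
```

View pics/crop2.png

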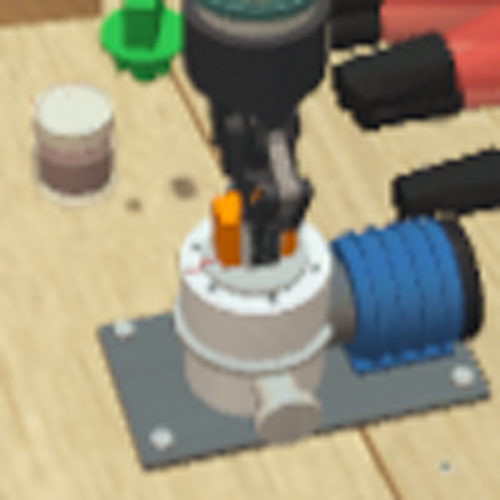

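The flange lies flat on the rim (crop px 258,270), the red marks are in line, and the lug is still gripped. Handing in.

```bash
python3 -c "
from cell import ctrl
print(ctrl.finish_job())"
```

```text
the job is handed in; nothing more can be done
None
```

The coupling is meshed and fully home in the pump socket, still gripped and pressed down with about 31 N; I handed the job in at about 10 s, with the bystanders left alone and no verdict shown.

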